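# Pull out the bench hanging rail, pin it and hang up the ear defenders

## Robot

A 7-joint arm with a two-finger parallel gripper is mounted at the origin on the work surface. World frame = base frame: x ahead of the robot, y to its left, z up, the work surface at z = 0. Lengths are in mm, angles in rad, forces in N, time in s.
With the tool pointing down it reaches from about 400 to 925 mm from the base axis. Payload 5.6 kg.
Tool frame: the origin (TCP) lies at the very end of the fingers, on their centre line; the grasp point (between the pads) lies pinch_z behind it (pinch_z is the distance from the TCP to the grasp point, in mm); z points along the fingers, y is the line along which they close (so a half turn about z gives the same grasp; the last joint's range is limited). The gripper opens to 85 mm and grips with 20 to 120 N. Pads are 22 mm wide; open, the fingers measure 114 mm over their backs; the gripper's body (76 mm by 85 mm) begins 54 mm behind the grasp point. The pads swing forward as they close: fully open they stand 13 mm farther back than shut.
Start: joints at [-1.214, 0.468, -0.012, 1.603, 0.006, 1.071, -0.056], TCP at [253.044, 598.731, 195.69] pointing down, gripper open.
Joint ranges: [-2.53, 2.53], [-0.31, 2.02], [-1.57, 1.55], [0.28, 2.44], [-1.29, 4.43], [0.15, 1.84], [-2.92, 2.92]. Speed limits (rad/s): [2.57, 2.57, 3.14, 3.14, 3.14, 3.14, 3.14].

## Interface

Orientations are given as a 3x3 rotation matrix whose columns are the frame's x, y, z axes.
In Python, from plant import state, get_image, sign_off, pinch_z gives the robot as it stands.
- The arm moves only by the tool carry_out, never from a script. Its argument "series" is a list of rows, each a list of 7 numbers: the turn, a rotation vector about the tool's x, y, z in degrees, then the shift along the tool's x, y, z in cm, then the opening in per cent of the stroke, from 0 (shut) to 100 (fully open). In form: [[rx, ry, rz, dx, dy, dz, gripper], ...]. A call has 1 to 20 rows; each row is the pose to reach, as a shift and turn from the pose commanded when the call began, along the tool's axes at that moment; what a row does not reach only later rows make up. A row lasts 1/8 s, in which the tool goes at most 62.5 mm and 10.7 degrees, less where a joint would pass 70% of its speed; a pose out of reach is approached as far as the arm can. A call with a gripper value outside its range is refused whole. The fingers move at their own pace and stop on an object; the grip force is fixed at half the most. Time passes only in rows, so rows that repeat a pose let the fingers close. It gives the time, the measured TCP pose, the force and the opening at its end, in the units of the state.
- state(): the state, without advancing time (a new reading comes with each control period).
- get_image(name): name is "scene" or "top"; returns a dict with "frame" (384x512x3 uint8, red, green, blue), "z_map" (384x512 float32, mm along the optical axis (not along the pixel's ray), 0 where there is no reading), "K" (3x3 intrinsics, pixels), "camera_from_world" (4x4, takes a point from world to camera coordinates). Camera axes: x right, y up, looking along -z (the intrinsics and any distortion apply to the point x, -y, -z); pixel columns grow to the right and rows downward; lengths in mm; the calibration is good to about 2 mm. A picture is of the moment at which its call begins.
- sign_off(): hands the job in, once; it reports no verdict.
The state is a dict: "clock": time; "joint_positions": joint angles; "joint_velocities": joint speeds; "joint_efforts": joint torques, N m; "position": TCP position; "ee_rot": TCP orientation; "wrist_force": force on the tool from outside, world axes, zero at the start; "moment": the same for the moment, N m; "gripper_width": finger opening in mm.
Only numpy, scipy, OpenCV 4.12 (cv2) and the standard library are available. Lean on these libraries where they do the work, as an engineer would, in place of code of your own. Each camera call takes 0.05 s, during which the arm holds its last target. There are 200 camera calls.

## Task

Pull the black lock pin of the hanging rail up out of its hole, slide the rail out towards the robot until the pin stands over the front hole of the track, and push the pin fully home there. Then pick up the ear defenders and lay their headband gently over the rail's bar, one cup hanging on each side, clear of the bench. Do not drop them, and leave everything else on the bench where it stands.

Things in the scene. Friction and masses are not known exactly. Their poses are not given: they have to be found in the camera images.
- pin_head (a point): Centre of the black knob head of the lock pin, 26 mm across, 34 mm tall, 85 mm above the bench with the pin home. Grip it from above; the grey carriage's top is 39 mm lower, a 30 mm wide steel sleeve ends 25 mm lower. The pin is captive in the carriage, moving only up and down in it: moving the raised head along the track takes carriage and bar along. z up, x along the track away from the robot.
- lock_pin (a joint): Height of the pin in m: 0 fully home, 0.032 fully up. Its detent drags with about 6 N both ways; it stays where it is left. Only when raised more than 0.020 does it clear the hole and free the carriage. It enters a hole when over it to within about 4 mm; its tip is rounded and draws the carriage in line.
- rail_slide (a joint): How far the carriage with the bar is slid out of its stowed place towards the robot (along the track's -x), in m: 0 stowed, 0.090 pin over the front hole, 0.115 end stop. Slides with about 3 N and stays where it is left.
- front_hole (a point): Mouth of the front hole, 15 mm wide, in the top of the fixed aluminium track (290 x 60 x 30 mm); 30 mm above the bench. Its x axis runs along the track, away from the robot; the carriage slides along -x. When the pin is over the hole, pin_head and front_hole have the same x and y.
- bar_mid (a point): Middle of the steel bar, 16 mm thick, on its axis, 150 mm above the bench. The bar runs along this y axis, from a post 95 mm to -y to an end ball 93 mm to +y, and moves with the carriage. The pin is 80 mm to -x and 150 mm to -y. Stowed, the bar is 30 mm from the face of a fixed white box (125 x 250 x 120 mm high) at its +x side, too near to hang anything; slid out, 120 mm.
- headband_pad (a point): Centre of the black pad, 60 (x) x 30 (y) x 24 (z) mm, topping the ear defenders, which stand on two cups: 155 mm tall, 148 mm wide along x, 68 along y, 76 mm gap between cups; 0.26 kg. This point is 143 mm above their underside. Hung up, the pad's underside lies on the bar, y along the bar, either way round. Grip its 30 mm from above, by the upper 20 mm, so the fingertips clear the bar.
- ear_defenders: The whole ear defenders; origin on the bench between the cups, under headband_pad; same axes.
- amber_bottle: Bystander: amber glass bottle with cap, 86 mm across, 170 mm tall; origin under its base.
- clear_bottle: Bystander: clear glass bottle with cap, 80 mm across, 170 mm tall; origin under its base.
- beaker: Bystander: glass beaker, 72 mm across, 90 mm tall; origin under its base.
- wrench: Bystander: steel wrench, 150 mm long, lying flat along its x axis between the rail and the ear defenders; origin under its middle.
- vial_tray: Bystander: white tray with vials, 100 x 140 x 50 mm; origin under its middle.
- mouse: Bystander: black computer mouse, 100 x 58 x 30 mm; origin under its middle.
Mind the look-alikes: they are no part of the job. Leave any pink, purple or yellow look-alike of the ear_defenders alone.

How it is judged (in metres and radians):
On the way, in this order (a step that is already met when the one before it is completed fails the run):
1. the pin is pulled up clear of the stowed hole, the rail still stowed (value of joint lock_pin above 0.018 m and value of joint rail_slide below 0.02 m), for 0.02 s.
2. the rail is slid out and the pin pushed home in the front hole (value of joint rail_slide between 0.086 and 0.094 m and value of joint lock_pin below 0.005 m), for 0.2 s.
At the end, for the whole second after the job is handed in: Carriage at 90 mm (+-4), pin home (within 5 mm); ear defenders at rest on the bar by the headband pad: pad centre 12 to 30 mm above the bar's axis, within 30 mm of it sideways and 80 mm of its middle along it, pad's y within 20 degrees of the bar, upright within 17 degrees (all of step 2 and x of headband_pad in the frame of bar_mid between -0.03 and 0.03 m and y of headband_pad in the frame of bar_mid between -0.08 and 0.08 m and z of headband_pad in the frame of bar_mid between 0.012 and 0.03 m and angle between the y axis of headband_pad and the y axis of bar_mid, either way round below 0.35 rad and angle between headband_pad's own z axis and vertical below 0.3 rad and linear speed of ear_defenders below 0.03 m/s); the robot touches nothing.
It fails at once if another thing on the bench is moved by more than 40 mm (distance of any of amber_bottle, clear_bottle, beaker, wrench, vial_tray, mouse from where it was at the start of the episode above 0.04 m).
It fails at once if the ear defenders are dropped (falling faster than 0.6 m/s with no finger on them, a fall of about 2 cm) (linear speed of ear_defenders above 0.6 m/s and contact force between the fingers and ear_defenders below 0.05 N).
It also fails if it takes over 72 s, if anything falls off the work surface, if the arm or the gripper's body presses on something with over 40 N, if the wrist force passes 120 N, or if a joint passes its speed limit or range.

## Working session

There is one attempt and no reset: what is moved stays moved. The work goes in short steps, Python scripts to look and compute and a tool call to move; the robot and the scene stay as the last step left them, time stands still between calls to the robot, and variables do not carry over. Pictures are saved under pics/ and viewed, on a budget of 10 in all, crops included, one or two more only if the job needs it, and the job is handed in when it is done.

Besides the shell and the picture viewer there is one more tool, called after "Call:" as a command line: name --pt "numbers of a row" for each row, then --argument value for the rest. carry_out: Moves the arm, as the interface text tells. Its arguments: {"type":"object","properties":{"series":{"type":"array"}},"required":["series"]}

```bash
mkdir -p pics
cat > h.py <<'E'
import numpy as np, cv2
from plant import state, get_image, sign_off, pinch_z
def cloud(im):
    K=np.array(im["K"]);z=im["z_map"];v,u=np.mgrid[:z.shape[0],:z.shape[1]]
    p=np.stack([(u-K[0,2])/K[0,0]*z,-(v-K[1,2])/K[1,1]*z,-z,np.ones_like(z)],-1)
    w=p@np.linalg.inv(im["camera_from_world"]).T
    w=w[...,:3]; w[z==0]=np.nan
    return w
def save(im,name,s=1.5,crop=None):
    f=im["frame"][...,::-1]
    if crop: f=f[crop[1]:crop[3],crop[0]:crop[2]]
    cv2.imwrite("pics/"+name,cv2.resize(f,None,fx=s,fy=s,interpolation=cv2.INTER_CUBIC))
E
python3 - <<'E'
from h import *
for n in("scene","top"):
    im=get_image(n);save(im,n+"0.png");np.savez("/tmp/"+n,frame=im["frame"],w=cloud(im))
    print(n,im["K"],np.linalg.inv(im["camera_from_world"]).round(2), [k for k in im])
s=state();print(s["clock"],s["position"],s["ee_rot"],s["gripper_width"],s["wrist_force"],pinch_z)
E
```

```text
scene [[382.48142382   0.         255.97738766]
 [  0.         382.48142382 184.63923518]
 [  0.           0.           1.        ]] [[ 2.10000e-01 -7.50000e-01  6.30000e-01  1.29916e+03]
 [ 9.80000e-01  1.70000e-01 -1.20000e-01 -1.77980e+02]
 [-2.00000e-02  6.40000e-01  7.70000e-01  1.09987e+03]
 [ 0.00000e+00  0.00000e+00  0.00000e+00  1.00000e+00]] ['frame', 'z_map', 'K', 'camera_from_world']
top [[401.94016471   0.         252.05844074]
 [  0.         401.94016471 190.71603504]
 [  0.           0.           1.        ]] [[-3.0000e-02  1.0000e+00 -8.0000e-02  3.8959e+02]
 [-1.0000e+00 -3.0000e-02 -1.0000e-02 -5.9960e+01]
 [-1.0000e-02  8.0000e-02  1.0000e+00  1.4756e+03]
 [ 0.0000e+00  0.0000e+00  0.0000e+00  1.0000e+00]] ['frame', 'z_map', 'K', 'camera_from_world']
0.1 [252.83400689 598.22140559 194.84589939] [[-9.21120373e-01  3.89277534e-01 -5.09975716e-04]
 [ 3.89277853e-01  9.21119186e-01 -1.48247018e-03]
 [-1.07343921e-04 -1.56405574e-03 -9.99998771e-01]] 85.32895920161435 [-0.86898493 -0.432497    0.11645638] 18.700000000000003
```

View pics/scene0.png

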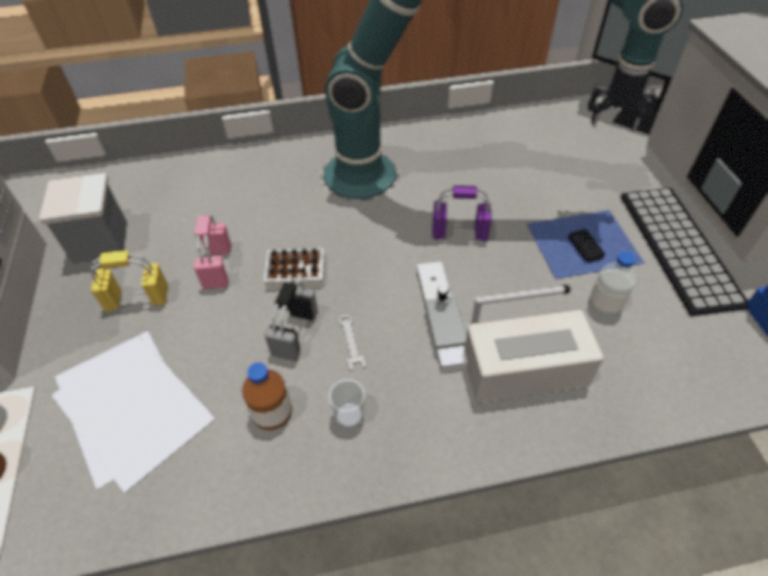

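View pics/top0.png

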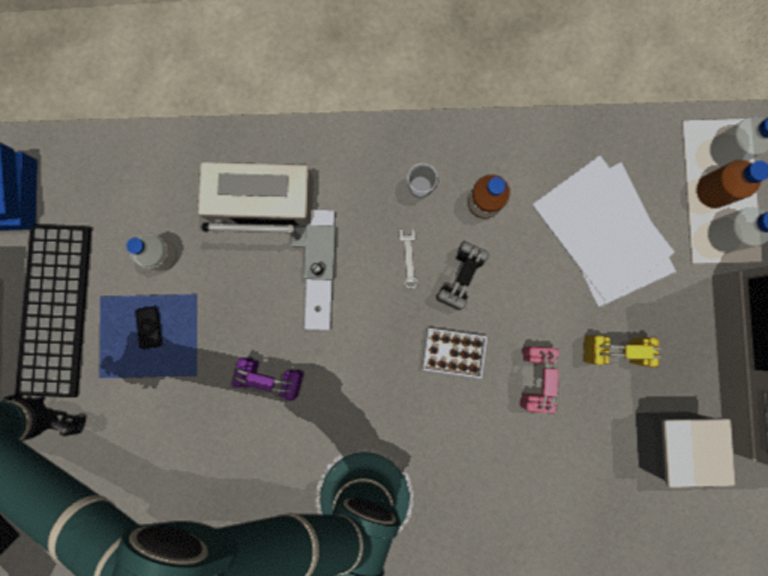

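In the top view (shown pixels) the pin is at (318,268), the front hole at (318,309) and the bar runs from (207,227) to (293,229). There are four ear-defender-like objects: black/grey (463,275), purple (266,379), pink (542,380) and yellow (627,351). The black/grey one fits, because it has the black pad and lies beside the wrench, amber bottle and tray. I'll confirm that with a crop and measure.

Run:
```python
from h import *
d=np.load("/tmp/top.npz");w=d["w"];f=d["frame"];e=np.load("/tmp/scene.npz");w2=e["w"];f2=e["frame"]
a=cv2.resize(f[95:225,190:340],None,fx=2.6,fy=2.6,interpolation=2);b=cv2.resize(f2[170:260,160:310],None,fx=2.6,fy=2.6,interpolation=2)
cv2.imwrite("pics/c1.png",np.vstack([a,b])[...,::-1])
def rep(n,w,sel,zr):
    u0,v0,u1,v1=sel;p=w[v0:v1,u0:u1].reshape(-1,3);p=p[(p[:,2]>zr[0])&(p[:,2]<zr[1])]
    if len(p)<3: print(n,len(p));return
    r=cv2.minAreaRect(p[:,:2].astype(np.float32));print(n,len(p),p.mean(0).round(1),[np.round(x,1) for x in r], p[:,2].max().round(1))
for nm,W,R in(("top",w,dict(ped=(285,155,335,210),pin=(200,165,224,190),bar=(128,143,212,160),trk=(195,135,230,222))),("sc",w2,dict(ped=(170,180,220,245),pin=(285,187,303,205),bar=(308,185,388,220),trk=(270,170,315,245)))):
    rep(nm+" pad",W,R["ped"],(135,170));rep(nm+" cups",W,R["ped"],(30,170));rep(nm+" pin",W,R["pin"],(92,115));rep(nm+" bar",W,R["bar"],(146,170));rep(nm+" bar+",W,R["bar"],(130,170));rep(nm+" trk",W,R["trk"],(22,35));rep(nm+" car",W,R["trk"],(38,55))
    rep(nm+" purple etc",W,(5,5,500,370),(1e4,1e5))
```

```text
top pad 210 [ 519.8 -247.   150.8] [array([ 519.8, -247.5]), array([30.2, 98.9]), np.float64(64.0)] 161.2
top cups 605 [ 518.4 -244.6  107. ] [array([ 521.9, -248.7]), array([ 68.1, 148. ]), np.float64(62.9)] 161.2
top pin 17 [544.3  90.1  99.3] [array([545.1,  90.8]), array([21.3, 24.6]), np.float64(89.3)] 102.9
top bar 295 [633.8 237.8 154.7] [array([634.8, 236.3]), array([199.5,  17.3]), np.float64(86.9)] 164.9
top bar+ 303 [633.5 235.7 154.4] [array([634.7, 235.2]), array([201.7,  17.3]), np.float64(86.9)] 164.9
top trk 691 [514.9  93.2  28.6] [array([559.5, 100.7]), array([ 86.6, 305.5]), np.float64(85.2)] 35.0
top car 763 [598.5  94.   44.7] [array([564.5, 105.4]), array([101.5, 286.6]), np.float64(87.4)] 54.9
top purple etc 0
sc pad 238 [ 534.7 -249.8  151. ] [array([ 585.2, -273.4]), array([ 33.6, 240.6]), np.float64(67.5)] 169.8
sc cups 1110 [ 507.6 -245.2   83.1] [array([ 530. , -269.2]), array([140.3, 350.2]), np.float64(76.5)] 169.8
sc pin 23 [550.2  92.4  97.3] [array([548.4,  93.7]), array([24.3, 15.5]), np.float64(80.1)] 103.3
sc bar 327 [635.  237.6 154.9] [array([632.6, 237.8]), array([200.8,  19.9]), np.float64(86.1)] 165.2
sc bar+ 351 [634.9 233.6 153.9] [array([632.6, 237.2]), array([201.9,  19.9]), np.float64(86.1)] 165.2
sc trk 582 [540.5  92.6  29.5] [array([551.5,  90.9]), array([ 64.3, 299. ]), np.float64(85.5)] 34.7
sc car 675 [598.2  91.8  45.3] [array([620.5,  97.5]), array([ 85.8, 197.5]), np.float64(86.9)] 55.0
sc purple etc 0
```

View pics/c1.png

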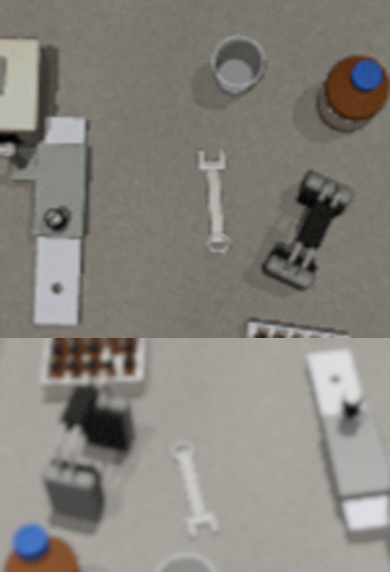

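The crop confirms it: black pad and grey cups at crop (312,228), with the wrench beside them. The pin is at crop (57,217) and the front hole at (57,288). Next, a move helper.

```bash
cat >> h.py <<'E'
def go(x,y,z,yaw):
    "shift (cm, tool axes) and turn about tool z (deg) to TCP pose with tool y at yaw deg"
    s=state();R=np.array(s["ee_rot"]);t=np.radians(yaw)
    Y=np.array([np.cos(t),np.sin(t),0]);Z=np.array([0,0,-1.]);T=np.c_[np.cross(Y,Z),Y,Z]
    rv=cv2.Rodrigues(R.T@T)[0].ravel()
    print(x,y,z,"->",np.degrees(rv).round(2),(R.T@(np.array([x,y,z])-s["position"])/10).round(2))
E
python3 - <<'E'
from h import *
go(545.5,91.4,290,86.5);go(545.5,91.4,140,86.5)
E
```

```text
545.5 91.4 290 -> [-9.000e-02 -1.000e-02 -1.941e+01] [-46.69 -35.31  -9.46]
545.5 91.4 140 -> [-9.000e-02 -1.000e-02 -1.941e+01] [-46.69 -35.28   5.54]
```

Call:
carry_out --pt "0 0 0 0 0 -5 100" --pt "0 0 0 0 0 -9.5 100" --pt "0 0 -19.4 -46.7 -35.3 -9.5 100" --pt "0 0 -19.4 -46.7 -35.3 -9.5 100" --pt "0 0 -19.4 -46.7 -35.3 -9.5 100" --pt "0 0 -19.4 -46.7 -35.3 -9.5 100" --pt "0 0 -19.4 -46.7 -35.3 -9.5 100" --pt "0 0 -19.4 -46.7 -35.3 -9.5 100" --pt "0 0 -19.4 -46.7 -35.3 -9.5 100" --pt "0 0 -19.4 -46.7 -35.3 -9.5 100" --pt "0 0 -19.4 -46.7 -35.3 -9.5 100" --pt "0 0 -19.4 -46.7 -35.3 -9.5 100" --pt "0 0 -19.4 -46.7 -35.3 -9.5 100" --pt "0 0 -19.4 -46.7 -35.3 -5 100" --pt "0 0 -19.4 -46.7 -35.3 0 100" --pt "0 0 -19.4 -46.7 -35.3 5.5 100" --pt "0 0 -19.4 -46.7 -35.3 5.5 100" --pt "0 0 -19.4 -46.7 -35.3 5.5 100"

```text
clock: 2.35
position: [546.8, 93.0, 142.4]
ee_rot: [[-0.998, 0.06, 0.002], [0.06, 0.998, 0.001], [-0.002, 0.001, -1.0]]
wrist_force: [0.1, 0.5, 0.6]
gripper_width: 85.6
```

Run:
```python
from h import *
im=get_image("scene");save(im,"s1.png",5,(255,150,375,260));w=cloud(im)
p=w[185:208,283:306].reshape(-1,3);q=p[(p[:,2]>70)&(p[:,2]<106)];print(len(q),np.nanmean(q,0),np.nanmin(q,0),np.nanmax(q,0))
go(545.5,91.5,68,86.5)
```

```text
50 [551.80630188  92.04864631  88.89370655] [540.14081366  82.04432152  70.08514012] [557.68808019 108.22748604 103.10657254]
545.5 91.5 68 -> [0.09 0.21 0.04] [ 0.2  -0.16  7.51]
```

View pics/s1.png

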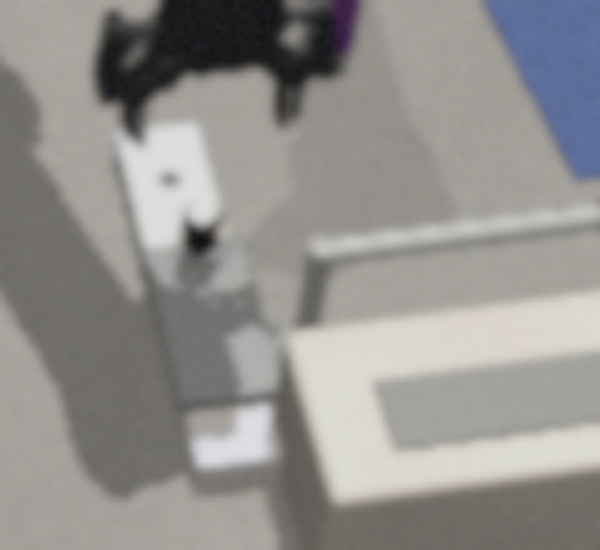

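The open fingers at (135,115) and (290,110) straddle the knob at (200,235), and its measured front face (x≈558) puts the centre near 545. I'll go down and grip.

Call:
carry_out --pt "0 0 0 0.1 -0.1 3 100" --pt "0 0 0 0.1 -0.1 6 100" --pt "0 0 0 0.1 -0.1 7.4 100" --pt "0 0 0 0.1 -0.1 7.4 100" --pt "0 0 0 0.1 -0.1 7.4 20" --pt "0 0 0 0.1 -0.1 7.4 0" --pt "0 0 0 0.1 -0.1 7.4 0" --pt "0 0 0 0.1 -0.1 7.4 0" --pt "0 0 0 0.1 -0.1 7.4 0" --pt "0 0 0 0.1 -0.1 7.4 0"

```text
clock: 3.65
position: [544.7, 90.8, 66.7]
ee_rot: [[-0.998, 0.061, -0.0], [0.061, 0.998, -0.0], [0.0, -0.0, -1.0]]
wrist_force: [0.2, 0.8, 0.1]
gripper_width: 0.1
```

Run:
```python
from h import *
im=get_image("scene");a=im["frame"][150:250,250:350];t=get_image("top");b=t["frame"][140:240,165:265]
cv2.imwrite("pics/s2.png",cv2.resize(np.hstack([a,b])[...,::-1],None,fx=4,fy=4,interpolation=2));print(state()["gripper_width"],state()["position"])
```

```text
-0.07400936688258133 [544.71127411  90.82304488  66.65405314]
```

View pics/s2.png

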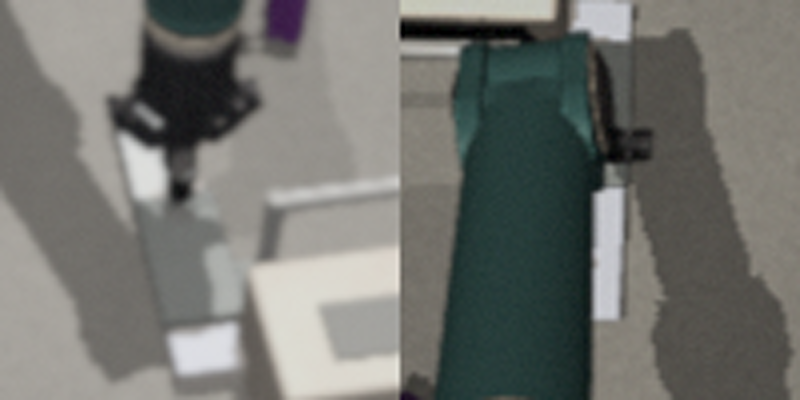

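Run:
```python
from h import *
im=get_image("scene");w=cloud(im);f=im["frame"]
np.set_printoptions(linewidth=200)
for v in range(176,206,2):
    print(v,[(tuple(w[v,u].round(0).astype(int)) if np.isfinite(w[v,u,0]) else None, int(f[v,u].mean())) for u in range(291,300,2)])
s=state();print(s["position"],s["joint_positions"])
```

```text
176 [((np.int64(559), np.int64(72), np.int64(207)), 22), ((np.int64(562), np.int64(78), np.int64(209)), 29), ((np.int64(552), np.int64(88), np.int64(195)), 24), ((np.int64(557), np.int64(93), np.int64(199)), 24), ((np.int64(563), np.int64(97), np.int64(204)), 22)]
178 [((np.int64(562), np.int64(72), np.int64(200)), 28), ((np.int64(562), np.int64(78), np.int64(199)), 25), ((np.int64(556), np.int64(87), np.int64(190)), 22), ((np.int64(555), np.int64(94), np.int64(186)), 26), ((np.int64(563), np.int64(98), np.int64(195)), 20)]
180 [((np.int64(559), np.int64(73), np.int64(187)), 57), ((np.int64(560), np.int64(80), np.int64(186)), 26), ((np.int64(554), np.int64(88), np.int64(177)), 28), ((np.int64(552), np.int64(96), np.int64(173)), 23), ((np.int64(562), np.int64(99), np.int64(184)), 26)]
182 [((np.int64(557), np.int64(75), np.int64(174)), 40), ((np.int64(560), np.int64(80), np.int64(176)), 24), ((np.int64(540), np.int64(94), np.int64(150)), 28), ((np.int64(558), np.int64(94), np.int64(171)), 22), ((np.int64(561), np.int64(100), np.int64(173)), 26)]
184 [((np.int64(559), np.int64(74), np.
[... 2312 characters left out ...]
35), np.int64(117), np.int64(41)), 147)]
202 [((np.int64(548), np.int64(84), np.int64(56)), 109), ((np.int64(550), np.int64(90), np.int64(57)), 95), ((np.int64(547), np.int64(99), np.int64(50)), 100), ((np.int64(552), np.int64(104), np.int64(55)), 117), ((np.int64(546), np.int64(114), np.int64(44)), 147)]
204 [((np.int64(550), np.int64(84), np.int64(47)), 109), ((np.int64(556), np.int64(89), np.int64(53)), 105), ((np.int64(557), np.int64(96), np.int64(53)), 105), ((np.int64(552), np.int64(105), np.int64(44)), 109), ((np.int64(554), np.int64(111), np.int64(44)), 127)]
[544.69310112  90.8115603   66.6420033 ] [-0.40432966  0.47768878  0.22431683  1.9541769  -0.15461822  0.72602737  1.42111171]
```

The width reading (0) disagrees with the picture, so I'll lift slightly and see whether the force shows a grip.

Call:
carry_out --pt "0 0 0 0 0 -0.4 0" --pt "0 0 0 0 0 -0.8 0" --pt "0 0 0 0 0 -0.8 0"

```text
clock: 4.18
position: [545.1, 90.9, 75.2]
ee_rot: [[-0.998, 0.061, 0.001], [0.061, 0.998, 0.0], [-0.001, 0.0, -1.0]]
wrist_force: [0.4, 0.3, -0.1]
gripper_width: 0.0
```

Call:
carry_out --pt "0 0 0 0 0 -5 0" --pt "0 0 0 0 0 -10 0" --pt "0 0 0 0 0 -10 0"

```text
clock: 4.55
position: [547.7, 91.3, 178.9]
ee_rot: [[-0.998, 0.061, 0.008], [0.061, 0.998, 0.002], [-0.008, 0.003, -1.0]]
wrist_force: [0.1, 0.3, -0.1]
gripper_width: -0.1
```

Run:
```python
from h import *
im=get_image("scene");w=cloud(im);f=im["frame"]
a=f[140:240,250:350];o=np.load("/tmp/scene.npz")["frame"][140:240,250:350]
cv2.imwrite("pics/s3.png",cv2.resize(np.hstack([o,a])[...,::-1],None,fx=4,fy=4,interpolation=2))
for v in range(186,206,2):
    print(v,[(w[v,u].round(0).tolist(), int(f[v,u].mean())) for u in range(289,303,2)])
s=state();print(s["position"])
```

```text
186 [([447.0, 106.0, 17.0], 164), ([461.0, 109.0, 32.0], 206), ([462.0, 116.0, 32.0], 220), ([458.0, 125.0, 24.0], 219), ([439.0, 140.0, -2.0], 196), ([443.0, 146.0, 1.0], 165), ([446.0, 153.0, 3.0], 162)]
188 [([467.0, 100.0, 30.0], 212), ([471.0, 106.0, 33.0], 218), ([470.0, 114.0, 31.0], 219), ([469.0, 122.0, 27.0], 220), ([473.0, 128.0, 30.0], 206), ([451.0, 144.0, -1.0], 169), ([451.0, 152.0, -3.0], 162)]
190 [([476.0, 97.0, 30.0], 220), ([474.0, 106.0, 26.0], 215), ([477.0, 112.0, 28.0], 214), ([480.0, 119.0, 29.0], 220), ([480.0, 126.0, 27.0], 211), ([460.0, 141.0, -1.0], 175), ([461.0, 149.0, -2.0], 162)]
192 [([485.0, 95.0, 30.0], 219), ([540.0, 84.0, 101.0], 198), ([489.0, 109.0, 31.0], 206), ([488.0, 116.0, 29.0], 218), ([488.0, 124.0, 26.0], 204), ([470.0, 139.0, -0.0], 162), ([469.0, 147.0, -3.0], 161)]
194 [([494.0, 92.0, 31.0], 216), ([nan, nan, nan], 171), ([551.0, 87.0, 103.0], 149), ([498.0, 113.0, 31.0], 181), ([551.0, 101.0, 98.0], 150), ([480.0, 136.0, 1.0], 148), ([483.0, 142.0, 3.0], 163)]
196 [([504.0, 90.0, 32.0], 214), ([546.0, 82.0, 88.0], 157), ([550.0, 88
[... 277 characters left out ...]
0, 119.0, 42.0], 145), ([531.0, 125.0, 45.0], 160)]
200 [([533.0, 81.0, 49.0], 167), ([532.0, 89.0, 46.0], 129), ([552.0, 89.0, 70.0], 69), ([555.0, 95.0, 73.0], 67), ([538.0, 108.0, 48.0], 119), ([537.0, 116.0, 44.0], 150), ([539.0, 123.0, 44.0], 161)]
202 [([538.0, 80.0, 43.0], 155), ([547.0, 84.0, 55.0], 112), ([548.0, 91.0, 54.0], 96), ([546.0, 99.0, 50.0], 99), ([552.0, 104.0, 55.0], 121), ([548.0, 113.0, 47.0], 148), ([545.0, 121.0, 41.0], 165)]
204 [([544.0, 78.0, 41.0], 150), ([550.0, 84.0, 46.0], 111), ([555.0, 89.0, 52.0], 109), ([557.0, 96.0, 52.0], 107), ([553.0, 104.0, 46.0], 129), ([557.0, 110.0, 49.0], 161), ([558.0, 117.0, 48.0], 169)]
[545.86971492  91.15367185 176.51899712]
```

View pics/s3.png

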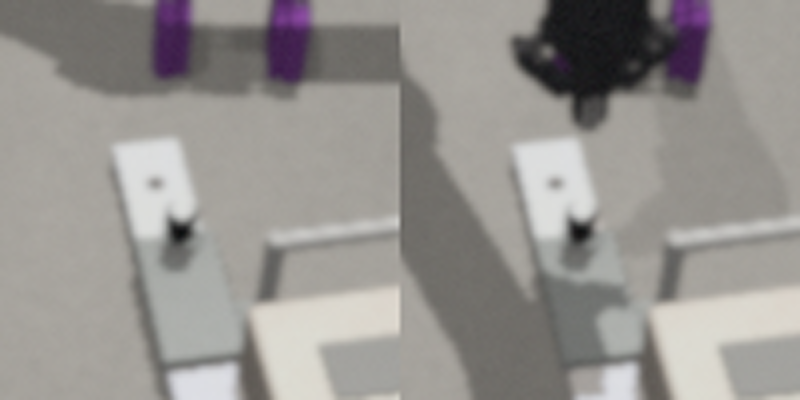

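Run:
```python
from h import *
im=get_image("scene");w=cloud(im);f=im["frame"];C=im["camera_from_world"];K=im["K"]
def px(p):
    c=C@np.r_[p,1];return (K[0,2]+K[0,0]*c[0]/-c[2],K[1,2]-K[1,1]*c[1]/-c[2])
s=state();p=np.array(s["position"]);print(p,"tcp px",px(p),"+11x",px(p+[11,0,0]),"knob px",px([545,91,102]))
for v in range(156,180,2):
    print(v,[(w[v,u].round(0).tolist(), int(f[v,u].mean())) for u in range(291,305,2)])
t=get_image("top");w=cloud(t).reshape(-1,3)
```

```text
[544.62501409  90.96417898 174.92821109] tcp px (np.float64(294.913916929129), np.float64(178.17674796233229)) +11x (np.float64(295.84907840621037), np.float64(180.74933753453772)) knob px (np.float64(293.60469564026624), np.float64(192.54463661595616))
156 [([311.0, 150.0, 27.0], 38), ([562.0, 73.0, 297.0], 27), ([560.0, 79.0, 295.0], 24), ([553.0, 88.0, 285.0], 26), ([555.0, 93.0, 286.0], 27), ([564.0, 96.0, 294.0], 24), ([563.0, 103.0, 292.0], 29)]
158 [([538.0, 75.0, 265.0], 36), ([561.0, 73.0, 289.0], 25), ([562.0, 79.0, 288.0], 27), ([536.0, 95.0, 258.0], 27), ([554.0, 94.0, 276.0], 22), ([564.0, 97.0, 287.0], 25), ([565.0, 103.0, 285.0], 24)]
160 [([547.0, 73.0, 265.0], 33), ([561.0, 74.0, 279.0], 29), ([559.0, 81.0, 276.0], 26), ([544.0, 92.0, 258.0], 27), ([561.0, 93.0, 275.0], 25), ([555.0, 101.0, 267.0], 22), ([552.0, 109.0, 262.0], 28)]
162 [([550.0, 72.0, 260.0], 35), ([553.0, 77.0, 263.0], 27), ([558.0, 82.0, 266.0], 27), ([546.0, 92.0, 251.0], 27), ([559.0, 94.0, 264.0], 27), ([558.0, 100.0, 262.0], 34), ([552.0, 109.0, 254.0], 63)]
164 [([333.0, 145.0, 5.0], 99), ([55
[... 899 characters left out ...]
375.0, 165.0, 0.0], 140), ([378.0, 172.0, 2.0], 158), ([374.0, 182.0, -5.0], 160)]
174 [([375.0, 134.0, -4.0], 186), ([407.0, 131.0, 32.0], 184), ([381.0, 148.0, -1.0], 163), ([386.0, 154.0, 3.0], 158), ([387.0, 162.0, 2.0], 159), ([389.0, 169.0, 3.0], 159), ([386.0, 179.0, -3.0], 163)]
176 [([415.0, 121.0, 32.0], 219), ([415.0, 129.0, 30.0], 213), ([388.0, 146.0, -5.0], 182), ([391.0, 153.0, -3.0], 161), ([393.0, 161.0, -3.0], 161), ([397.0, 167.0, 1.0], 162), ([397.0, 175.0, -1.0], 160)]
178 [([423.0, 119.0, 31.0], 221), ([424.0, 127.0, 30.0], 219), ([403.0, 142.0, 2.0], 193), ([402.0, 150.0, -1.0], 161), ([403.0, 158.0, -2.0], 160), ([406.0, 164.0, 0.0], 161), ([406.0, 173.0, -2.0], 160)]
```

The disagreement is explained. The shut fingertips measure z≈213 in the depth map while the reported TCP z is 175, so the real tips sit about 38 mm behind the reported TCP (x and y agree). The first attempt closed just above the knob and touched nothing. From here I'll aim with that offset, with reported z≈34 for the knob.

Call:
carry_out --pt "0 0 0 0 0 0 100" --pt "0 0 0 0 0 3 100" --pt "0 0 0 0 0 3 100" --pt "0 0 0 0 0 3 100" --pt "0 0 0 0 0 6 100" --pt "0 0 0 0 0 9 100" --pt "0 0 0 0 0 11.5 100" --pt "0 0 0 0 0 13 100" --pt "0 0 0 0 0 14 100" --pt "0 0 0 0 0 14 100"

```text
clock: 5.95
position: [544.8, 90.8, 34.7]
ee_rot: [[-0.998, 0.061, -0.0], [0.061, 0.998, -0.0], [0.0, -0.0, -1.0]]
wrist_force: [-0.4, -1.0, 0.5]
gripper_width: 85.5
```

Call:
carry_out --pt "0 0 0 0 0 0 20" --pt "0 0 0 0 0 0 0" --pt "0 0 0 0 0 0 0" --pt "0 0 0 0 0 0 0" --pt "0 0 0 0 0 0 0" --pt "0 0 0 0 0 0 0"

```text
clock: 6.7
position: [545.4, 94.9, 36.0]
ee_rot: [[-0.998, 0.059, 0.002], [0.059, 0.998, 0.004], [-0.002, 0.005, -1.0]]
wrist_force: [-2.3, 7.0, 6.5]
gripper_width: 24.2
```

Gripped (24 mm on the 26 mm knob). I'll centre the command on the knob and pull up.

Call:
carry_out --pt "0 0 0 0 0.4 0 0" --pt "0 0 0 0 0.4 -0.6 0" --pt "0 0 0 0 0.4 -1.2 0" --pt "0 0 0 0 0.4 -1.8 0" --pt "0 0 0 0 0.4 -2.4 0" --pt "0 0 0 0 0.4 -2.8 0" --pt "0 0 0 0 0.4 -2.8 0"

```text
clock: 7.58
position: [545.0, 95.0, 63.4]
ee_rot: [[-0.998, 0.061, 0.0], [0.061, 0.998, 0.0], [-0.0, 0.0, -1.0]]
wrist_force: [0.3, 1.4, 1.9]
gripper_width: 24.1
```

Run:
```python
from h import *
s=state();print(s["position"],s["wrist_force"],s["gripper_width"])
im=get_image("scene");save(im,"s4.png",5,(250,150,370,260))
```

```text
[545.03268685  95.00940411  63.42368819] [0.25030809 1.37455381 1.90188579] 24.06839277400998
```

View pics/s4.png

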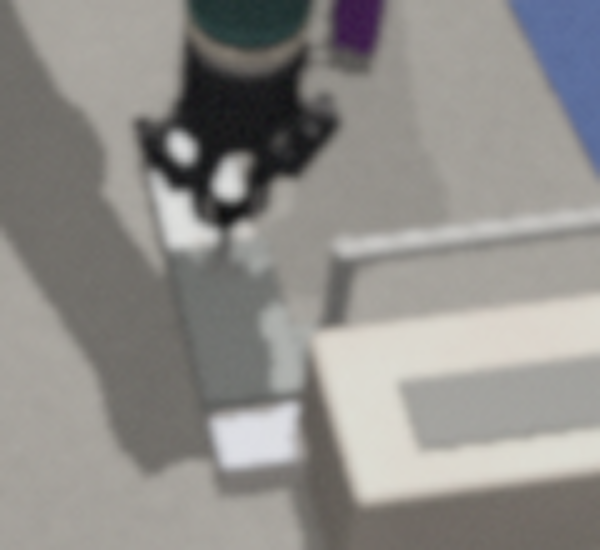

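The knob is up between the fingers, with the pin shaft visible below it at (225,238), and the carriage hasn't moved. Now slide 90 mm along tool +x.

Call:
carry_out --pt "0 0 0 1.5 0 0 0" --pt "0 0 0 3 0 0 0" --pt "0 0 0 4.5 0 0 0" --pt "0 0 0 6 0 0 0" --pt "0 0 0 7.5 0 0 0" --pt "0 0 0 8.5 0 0 0" --pt "0 0 0 9.1 0 0 0" --pt "0 0 0 9.1 0 0 0" --pt "0 0 0 9.1 0 0 0"

```text
clock: 8.75
position: [452.8, 100.3, 62.5]
ee_rot: [[-0.998, 0.061, -0.002], [0.061, 0.998, -0.0], [0.002, -0.0, -1.0]]
wrist_force: [-0.3, -0.1, 5.0]
gripper_width: 24.3
```

Run:
```python
from h import *
s=state();p=np.array(s["position"]);print(p,s["wrist_force"],s["gripper_width"],np.linalg.norm(p[:2]-[545.03,95.01]))
for n,c in(("top",(100,60,240,250)),("scene",(250,140,420,270))):
    im=get_image(n);w=cloud(im)[c[1]:c[3],c[0]:c[2]].reshape(-1,3)
    q=w[(w[:,2]>147)&(w[:,2]<170)&(w[:,1]>150)&(w[:,1]<350)&(w[:,0]>480)]
    r=cv2.minAreaRect(q[:,:2].astype(np.float32));print(n,len(q),r,q.mean(0))
```

```text
[452.75799048 100.33894324  62.48467407] [-0.28482403 -0.09242121  4.99547503] 24.331597646850124 92.42576143106793
top 274 ((543.0855102539062, 246.49603271484375), (192.49281311035156, 20.219301223754883), 87.26048278808594) [541.7090161  246.78020842 155.14255341]
scene 276 ((541.1922607421875, 246.58575439453125), (192.8596649169922, 19.476778030395508), 86.7229995727539) [543.0337426  248.73323728 154.61933229]
```

Call:
carry_out --pt "0 0 0 -0.2 0 0 0" --pt "0 0 0 -0.2 0 0.5 0" --pt "0 0 0 -0.2 0 1 0" --pt "0 0 0 -0.2 0 1.5 0" --pt "0 0 0 -0.2 0 2 0" --pt "0 0 0 -0.2 0 2.5 0" --pt "0 0 0 -0.2 0 3 0" --pt "0 0 0 -0.2 0 3 0" --pt "0 0 0 -0.2 0 3 0"

```text
clock: 9.98
position: [457.3, 100.2, 35.6]
ee_rot: [[-0.998, 0.062, 0.002], [0.062, 0.998, 0.001], [-0.002, 0.001, -1.0]]
wrist_force: [-6.2, -3.2, 37.3]
gripper_width: 24.0
```

Call:
carry_out --pt "0 0 0 0.1 0 -0.2 0" --pt "0 0 0 0.1 0 -0.2 100" --pt "0 0 0 0.1 0 -0.2 100" --pt "0 0 0 0.1 0 -0.2 100" --pt "0 0 0 0.1 0 -0.2 100" --pt "0 0 0 0.1 0 -3 100" --pt "0 0 0 0.1 0 -8 100" --pt "0 0 0 0.1 0 -13 100" --pt "0 0 0 0.1 0 -18 100" --pt "0 0 0 0.1 0 -24 100" --pt "0 0 0 0.1 0 -24 100"

```text
clock: 11.35
position: [457.8, 101.1, 277.2]
ee_rot: [[-0.998, 0.061, 0.009], [0.061, 0.998, 0.004], [-0.008, 0.004, -1.0]]
wrist_force: [-0.2, 0.3, -0.3]
gripper_width: 85.7
```

Run:
```python
from h import *
s=state();print(s["position"],s["wrist_force"],s["gripper_width"],s["clock"])
im=get_image("scene");save(im,"s5.png",5,(250,140,370,250));w=cloud(im).reshape(-1,3)
k=(abs(w[:,0]-455)<25)&(abs(w[:,1]-97)<20)&(w[:,2]>62)&(w[:,2]<150);q=w[k];print(len(q),q.mean(0),q.min(0),q.max(0))
r=im["z_map"]
for n,c in(("top",(100,60,240,250)),("scene",(250,140,420,270))):
    if n=="top": im=get_image(n)
    w=cloud(im)[c[1]:c[3],c[0]:c[2]].reshape(-1,3)
    q=w[(w[:,2]>147)&(w[:,2]<170)&(w[:,1]>150)&(w[:,1]<350)&(w[:,0]>480)]
    print(n,len(q),cv2.minAreaRect(q[:,:2].astype(np.float32)),q.mean(0))
```

```text
[457.83138127 101.08858002 277.15888629] [-0.17369462  0.29505076 -0.28993031] 85.67752388731972 11.35
48 [462.79815171  97.11391273  88.53162748] [450.16405605  87.34134828  63.65174566] [470.87256076 110.12310869 103.64057557]
top 145 ((546.3814086914062, 279.302490234375), (128.36276245117188, 17.4439754486084), 86.97193908691406) [548.20544422 291.33171773 155.25624684]
scene 0 ((0.0, 0.0), (0.0, 0.0), 0.0) [nan nan nan]<stdin>:10: RuntimeWarning: Mean of empty slice.
  ret = um.true_divide(
```

View pics/s5.png

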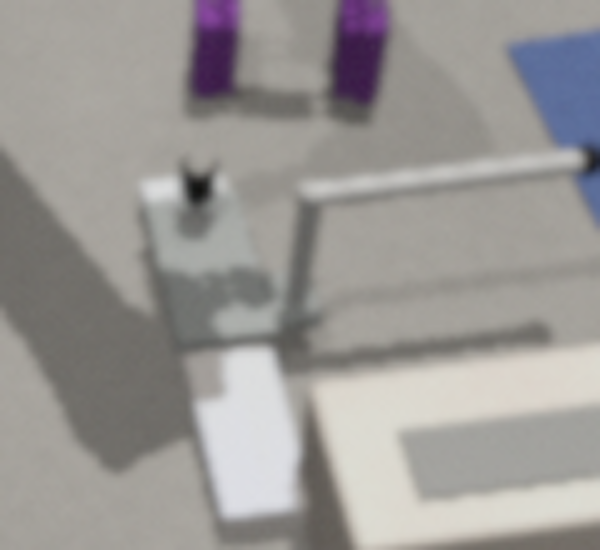

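The pin is home: the knob top is at z≈103, as at the start, and the knob has shifted about 89 mm. In the picture the knob is at (197,187) and the carriage sits over the track's front end. Now on to the ear defenders.

Run:
```python
from h import *
go(520.5,-248,230,64.);go(520.5,-248,150,64.)
```

```text
520.5 -248 230 -> [3.00e-02 2.00e-02 2.25e+01] [ -8.67 -34.37   4.26]
520.5 -248 150 -> [3.00e-02 2.00e-02 2.25e+01] [ -8.67 -34.38  12.26]
```

Call:
carry_out --pt "0 0 22.5 -8.7 -34.4 0 100" --pt "0 0 22.5 -8.7 -34.4 0 100" --pt "0 0 22.5 -8.7 -34.4 0 100" --pt "0 0 22.5 -8.7 -34.4 0 100" --pt "0 0 22.5 -8.7 -34.4 0 100" --pt "0 0 22.5 -8.7 -34.4 0 100" --pt "0 0 22.5 -8.7 -34.4 0 100" --pt "0 0 22.5 -8.7 -34.4 0 100" --pt "0 0 22.5 -8.7 -34.4 4 100" --pt "0 0 22.5 -8.7 -34.4 8 100" --pt "0 0 22.5 -8.7 -34.4 11 100" --pt "0 0 22.5 -8.7 -34.4 11 100"

```text
clock: 12.95
position: [519.3, -245.6, 160.2]
ee_rot: [[-0.9, 0.436, -0.005], [0.436, 0.9, 0.002], [0.006, -0.0, -1.0]]
wrist_force: [-1.1, -0.5, 0.8]
gripper_width: 85.4
```

Run:
```python
from h import *
s=state();print(s["position"],s["ee_rot"][:,1] if hasattr(s["ee_rot"],'shape') else s["ee_rot"])
im=get_image("scene");save(im,"s6.png",5,(150,150,270,260));w=cloud(im).reshape(-1,3)
q=w[(abs(w[:,0]-520)<100)&(abs(w[:,1]+248)<100)&(w[:,2]>148)&(w[:,2]<162)];print(len(q),q.mean(0),cv2.minAreaRect(q[:,:2].astype(np.float32)))
q=w[(abs(w[:,0]-520)<120)&(abs(w[:,1]+248)<120)&(w[:,2]>165)];print("finger lowest",np.percentile(q[:,2],[0,1,2,5]))
go(520.5,-248,100,64.)
```

```text
[ 519.28866165 -245.56341699  160.22781086] [ 4.36366858e-01  8.99768831e-01 -1.28355247e-04]
158 [ 523.51087711 -246.19180421  154.20134818] ((520.07568359375, -245.9735870361328), (31.171146392822266, 66.81702423095703), 63.52825927734375)
finger lowest [209.98073609 232.39127105 256.28394836 275.53914847]
520.5 -248 100 -> [ 0.01 -0.13  0.1 ] [-0.07 -0.12  6.21]
```

View pics/s6.png

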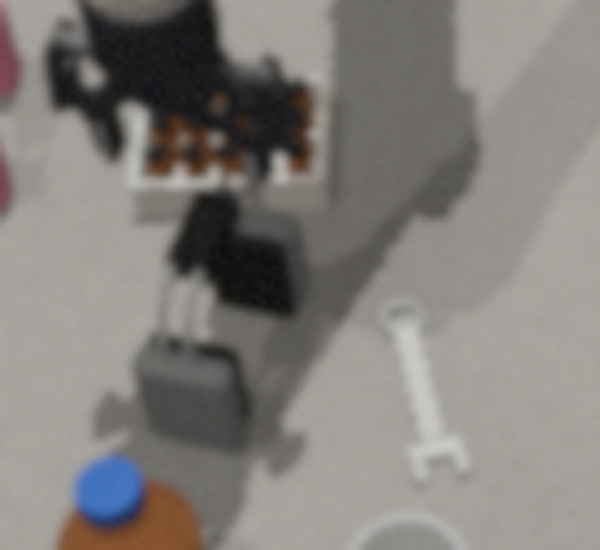

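The open fingers (110,140) and (255,175) straddle the black pad at (205,235). Depth puts the pad at (520,−246) with yaw 63.5°. I'll descend 6 cm and grip.

Call:
carry_out --pt "0 0 0 -0.1 -0.1 3 100" --pt "0 0 0 -0.1 -0.1 5 100" --pt "0 0 0 -0.1 -0.1 6 100" --pt "0 0 0 -0.1 -0.1 6 100" --pt "0 0 0 -0.1 -0.1 6 45" --pt "0 0 0 -0.1 -0.1 6 30" --pt "0 0 0 -0.1 -0.1 6 0" --pt "0 0 0 -0.1 -0.1 6 0" --pt "0 0 0 -0.1 -0.1 6 0" --pt "0 0 0 -0.1 -0.1 6 0" --pt "0 0 0 -0.1 -0.1 6 0"

```text
clock: 14.38
position: [522.0, -249.6, 103.4]
ee_rot: [[-0.899, 0.438, 0.001], [0.438, 0.899, 0.0], [-0.001, 0.001, -1.0]]
wrist_force: [0.6, 1.9, 7.0]
gripper_width: 28.8
```

Call:
carry_out --pt "0 0 0 0 0 -1 0" --pt "0 0 0 0 0 -2.5 0" --pt "0 0 0 0 0 -5 0" --pt "0 0 0 0 0 -8 0" --pt "0 0 0 0 0 -11 0" --pt "0 0 0 0 0 -14 0" --pt "0 0 0 0 0 -17 0" --pt "0 0 0 0 0 -20.5 0" --pt "0 0 0 0 0 -20.5 0" --pt "0 0 0 0 0 -20.5 0"

```text
clock: 15.62
position: [520.7, -249.4, 307.0]
ee_rot: [[-0.899, 0.439, -0.001], [0.439, 0.899, 0.001], [0.001, 0.0, -1.0]]
wrist_force: [-0.6, 0.6, -1.5]
gripper_width: 28.3
```

Run:
```python
from h import *
s=state();print(s["position"],s["wrist_force"],s["moment"],s["gripper_width"])
im=get_image("scene");save(im,"s7.png",5,(150,110,270,230))
t=get_image("top");w=cloud(t).reshape(-1,3)
q=w[(w[:,2]>148)&(w[:,2]<166)&(w[:,1]>130)&(w[:,1]<360)&(w[:,0]>500)&(w[:,0]<590)];print(len(q),cv2.minAreaRect(q[:,:2].astype(np.float32)))
w=cloud(im).reshape(-1,3);q=w[(w[:,2]>148)&(w[:,2]<166)&(w[:,1]>130)&(w[:,1]<360)&(w[:,0]>500)&(w[:,0]<590)];print(len(q),cv2.minAreaRect(q[:,:2].astype(np.float32)))
go(544,244,304,86.5)
```

```text
[ 520.6580039  -249.39249379  306.99924619] [-0.61433226  0.59658618 -1.4506952 ] [-0.00509077  0.0261881   0.02790076] 28.3158575216966
292 ((544.884033203125, 242.30177307128906), (204.14279174804688, 17.098573684692383), 87.08242797851562)
284 ((544.2347412109375, 244.35464477539062), (205.3992156982422, 19.942337036132812), 85.98660278320312)
544 244 304 -> [ 1.000e-02 -1.500e-01 -2.251e+01] [19.52 45.36  0.26]
```

View pics/s7.png

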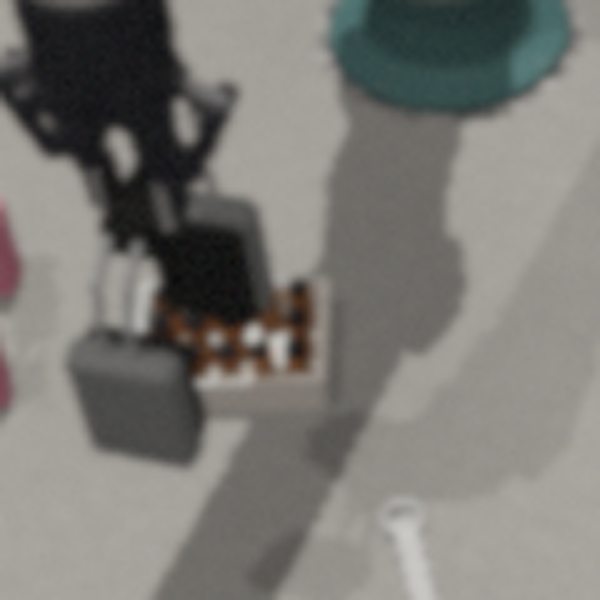

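Lifted and upright: the cups are at (135,400) and (225,250), held by the pad. The bar's middle now measures ≈(544.5,243). I'll move over it.

Call:
carry_out --pt "0 0 -2 1 2 0 0" --pt "0 0 -4 2.6 6 0 0" --pt "0 0 -6 4.3 10 0 0" --pt "0 0 -8 6 14 0 0" --pt "0 0 -10 7.8 18 0 0" --pt "0 0 -12 9.5 22 0 0" --pt "0 0 -14 11.2 26 0 0" --pt "0 0 -16 13 30 0 0" --pt "0 0 -18 14.6 34 0 0" --pt "0 0 -20 16.4 38 0 0" --pt "0 0 -21.5 18 42 0 0" --pt "0 0 -22.5 19 44.4 0 0" --pt "0 0 -22.5 19.5 45.3 0 0" --pt "0 0 -22.5 19.5 45.3 0 0" --pt "0 0 -22.5 19.5 45.3 0 0" --pt "0 0 -22.5 19.5 45.3 0 0"

```text
clock: 17.73
position: [545.1, 241.4, 308.0]
ee_rot: [[-0.998, 0.064, 0.0], [0.064, 0.998, -0.0], [-0.0, -0.0, -1.0]]
wrist_force: [-0.5, 0.3, -2.6]
gripper_width: 28.4
```

Run:
```python
from h import *
s=state();print(s["position"],s["wrist_force"],s["gripper_width"],s["clock"])
im=get_image("scene");save(im,"s8.png",4.5,(270,80,410,210))
w=cloud(im).reshape(-1,3);f=w[(abs(w[:,0]-544)<100)&(abs(w[:,1]-244)<40)&(w[:,2]>175)&(w[:,2]<300)]
print("cups z",np.percentile(f[:,2],[0,2,50,98]),"x",np.percentile(f[:,0],[1,50,99]),"y",np.percentile(f[:,1],[1,50,99]))
go(544.5,243.5,150,86.5)
```

```text
[545.13715952 241.39467922 307.95808199] [-0.49105572  0.29105743 -2.55327882] 28.357573459225744 17.725
cups z [205.87059355 212.72886318 262.38144257 294.16752284] x [475.36865072 596.91950375 618.84857405] y [204.56566721 233.04864252 270.84221496]
544.5 243.5 150 -> [-0.    0.02 -0.12] [ 0.07  0.18 15.79]
```

View pics/s8.png

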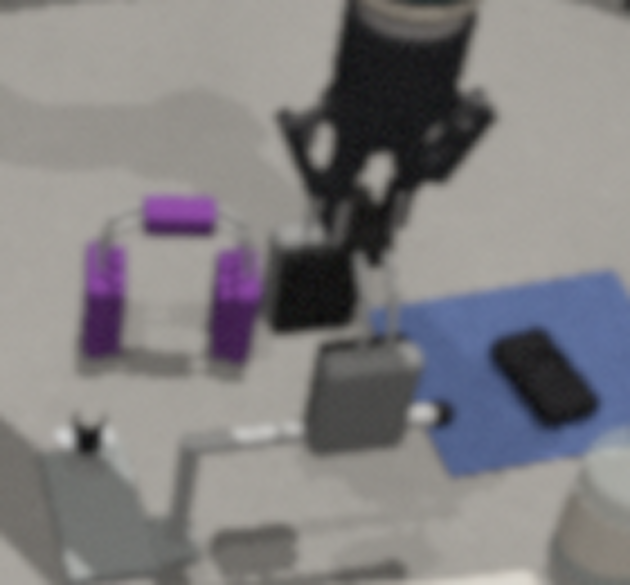

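Cups span x 475–619 (centre ≈547) over the bar at 544.5, and nothing is in the way. Lowering.

Call:
carry_out --pt "0 0 0 0.2 0 1.5 0" --pt "0 0 0 0.2 0 4 0" --pt "0 0 0 0.2 0 6.5 0" --pt "0 0 0 0.2 0 9 0" --pt "0 0 0 0.2 0 11.5 0" --pt "0 0 0 0.2 0 13.5 0" --pt "0 0 0 0.2 0 15 0" --pt "0 0 0 0.2 0 16 0" --pt "0 0 0 0.2 0 16.5 0" --pt "0 0 0 0.2 0 17 0" --pt "0 0 0 0.2 0 17 0" --pt "0 0 0 0.2 0 17 0"

```text
clock: 19.27
position: [543.1, 243.2, 138.1]
ee_rot: [[-0.998, 0.061, 0.001], [0.061, 0.998, 0.0], [-0.001, 0.0, -1.0]]
wrist_force: [0.7, 0.5, -2.1]
gripper_width: 28.3
```

Call:
carry_out --pt "0 0 0 0 0 0.2 0" --pt "0 0 0 0 0 0.4 0" --pt "0 0 0 0 0 0.6 0" --pt "0 0 0 0 0 0.7 0" --pt "0 0 0 0 0 0.7 0" --pt "0 0 0 0 0 0.7 0"

```text
clock: 20.02
position: [542.9, 243.1, 130.8]
ee_rot: [[-0.998, 0.061, 0.0], [0.061, 0.998, 0.0], [-0.0, 0.0, -1.0]]
wrist_force: [-0.4, 0.3, -2.1]
gripper_width: 28.8
```

Call:
carry_out --pt "0 0 0 0 0 0.15 0" --pt "0 0 0 0 0 0.3 0" --pt "0 0 0 0 0 0.3 0" --pt "0 0 0 0 0 0.3 0"

```text
clock: 20.52
position: [544.0, 243.2, 129.8]
ee_rot: [[-0.998, 0.061, 0.003], [0.061, 0.998, 0.001], [-0.002, 0.001, -1.0]]
wrist_force: [-1.2, -1.1, 9.1]
gripper_width: 29.0
```

Contact at the expected height (+9 N). I'll ease off 2 mm of command, open slowly, check, then retreat.

Call:
carry_out --pt "0 0 0 0 0 -0.15 0" --pt "0 0 0 0 0 -0.15 38" --pt "0 0 0 0 0 -0.15 42" --pt "0 0 0 0 0 -0.15 48" --pt "0 0 0 0 0 -0.15 55" --pt "0 0 0 0 0 -0.15 65" --pt "0 0 0 0 0 -0.15 65" --pt "0 0 0 0 0 -0.15 65"

```text
clock: 21.52
position: [542.8, 243.1, 129.2]
ee_rot: [[-0.998, 0.061, 0.0], [0.061, 0.998, 0.0], [-0.0, 0.0, -1.0]]
wrist_force: [-0.3, -0.4, -0.1]
gripper_width: 55.5
```

Run:
```python
from h import *
s=state();print(s["position"],s["wrist_force"],s["gripper_width"],s["clock"])
im=get_image("scene");save(im,"s9.png",4.5,(270,80,410,210))
```

```text
[542.79263984 243.09442041 129.21053102] [-0.316055   -0.43707264 -0.14804195] 55.46110183412597 21.525
```

View pics/s9.png

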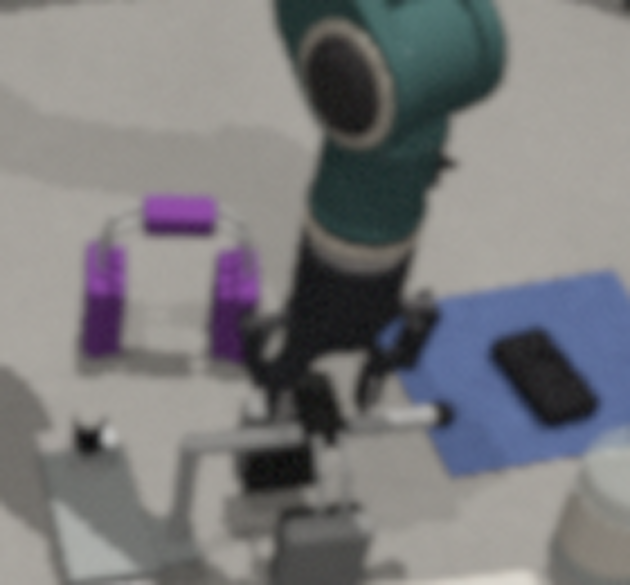

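The defenders hang on the bar, pad at (320,405), one cup on each side and the fingers clear of the pad. Retreat straight up.

Call:
carry_out --pt "0 0 0 0 0 0 75" --pt "0 0 0 0 0 -1 75" --pt "0 0 0 0 0 -3 75" --pt "0 0 0 0 0 -6 75" --pt "0 0 0 0 0 -10 75" --pt "0 0 0 0 0 -14 75" --pt "0 0 0 0 0 -18 75" --pt "0 0 0 0 0 -18 75" --pt "0 0 0 0 0 -18 75" --pt "0 0 0 0 0 -18 75"

```text
clock: 22.82
position: [542.1, 242.8, 308.0]
ee_rot: [[-0.998, 0.061, -0.002], [0.061, 0.998, -0.001], [0.002, -0.001, -1.0]]
wrist_force: [-0.1, 0.1, 0.3]
gripper_width: 64.1
```

Run:
```python
from h import *
s=state();print(s["position"],s["wrist_force"],s["gripper_width"],s["clock"])
im=get_image("scene");save(im,"s10.png",4,(230,80,410,220));w=cloud(im);F=im["frame"].mean(-1);p=w.reshape(-1,3)
q=p[(abs(p[:,0]-544)<45)&(abs(p[:,1]-243)<30)&(p[:,2]>166)&(p[:,2]<195)];print("pad",len(q),q.mean(0),q.max(0),cv2.minAreaRect(q[:,:2].astype(np.float32)))
k=p[(abs(p[:,0]-455)<25)&(abs(p[:,1]-97)<20)&(p[:,2]>62)&(p[:,2]<150)];print("knob",k.mean(0),k.max(0))
```

```text
[542.06663575 242.78549072 307.97876829] [-0.05429137  0.05807669  0.25954483] 64.12216998422205 22.825
pad 178 [548.27042933 240.22848321 178.47798017] [588.65700559 259.12541841 186.36992915] ((546.2846069335938, 241.50094604492188), (30.564016342163086, 87.74483489990234), 82.67508697509766)
knob [463.36325389  97.6548677   88.44045003] [469.95608626 109.69989395 104.20068194]
```

View pics/s10.png

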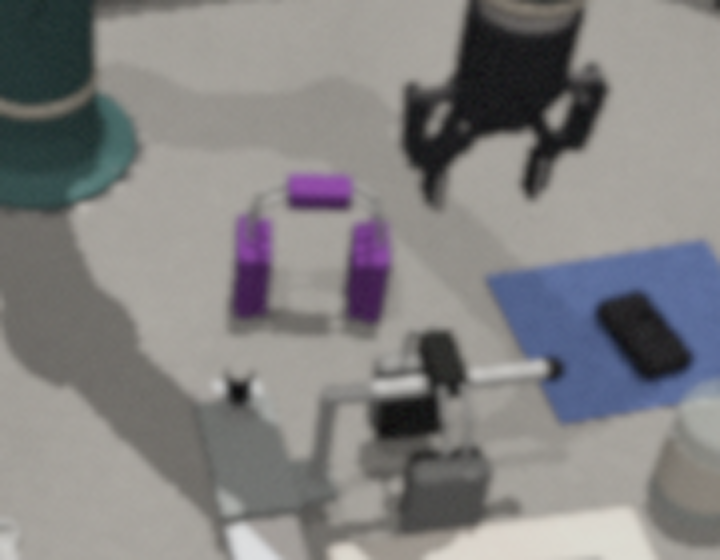

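The pad sits over the bar at (440,360), level, with a cup on each side. The knob is home at (238,388) and the gripper is clear. Handing in.

```bash
python3 -c "
from plant import sign_off
print(sign_off())"
```

```text
the job is handed in; nothing more can be done
None
```

The job is done and handed in at about 23 s of the 72 s allowed; `sign_off` reported no verdict. I pulled the pin up about 28 mm, slid the rail out and pushed the pin home in the front hole. I then laid the black ear defenders over the bar and withdrew the gripper.

**Last checks**
- **Pin:** the knob top measures z≈104 mm, against 103 mm at the start, so the pin is home.
- **Rail:** the knob's depth points moved about 89 mm. The arm's position with the pin pressed in gave 88 mm. Both are within the 86–94 mm limits.
- **Ear defenders:** the pad measures about 2 mm off the bar's line and within a few mm of its middle. It is about 4° out of line with the bar. It looks level in the picture, with one cup on each side.
- **Robot:** the gripper is clear, with about 0 N on the wrist.
- **Other things on the bench:** nothing was touched that I know of, but I did not measure their positions again at the end.

**What failed or disagreed**
- **First grip:** it closed on nothing, just above the knob. The depth image showed the fingertips about 38 mm higher than the reported tool position, so I allowed for that from then on.
- **Knob position:** the robot placed it about 3–4 mm further in y than my first camera estimate.

I viewed 11 pictures in all, one over the budget of 10.

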